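# Clear the fixture panel and hold its recessed reset

### The arm

A 6-joint arm with a two-finger parallel gripper is mounted at the origin on the work surface. World frame = base frame: x ahead of the robot, y to its left, z up, the work surface at z = 0. Lengths are in m, angles in rad, forces in N, time in s.
With the tool pointing down it reaches from about 0.25 to 0.775 m from the base axis. Payload 4 kg.
Tool frame: the origin (TCP) lies midway between the tips of the shut fingers; the grasp point (between the pads) lies 19 mm behind it; z points along the fingers, y is the line along which they close (so a half turn about z gives the same grasp; the last joint's range is limited). The gripper opens to 94 mm and grips with 3 to 60 N. Pads are 16 mm wide; open, the fingers measure 119 mm over their backs; the gripper's body (75 mm by 177 mm) begins 78 mm behind the grasp point.
Start: joints at [1.084, 0.087, 1.371, -0, 1.684, -0.103], TCP at [0.206, 0.51, 0.184] pointing down, gripper open.
Joint ranges: [-3.1, 3.1], [-0.76, 2.03], [0.27, 2.55], [-1.08, 4.22], [0.17, 2.65], [-2.57, 2.57]. Speed limits (rad/s): [2.79, 2.79, 3.14, 3.14, 3.14, 3.14].

### API

Orientations are given as [roll, pitch, yaw] about the fixed x, y, z axes, in that order (R = Rz(yaw) Ry(pitch) Rx(roll)).
In Python, from bench import sensors, eyes, job gives the robot as it stands.
- The arm moves only by the tool arm_command, never from a script. Its argument "series" is a list of rows, each a list of 7 numbers: the opening, from 0 (shut) to 1 (fully open), then the shift along the tool's x, y, z in cm, then the turn, a rotation vector about the tool's x, y, z in rad. In form: [[fingers, dx, dy, dz, wx, wy, wz], ...]. A call has 1 to 20 rows; each row shifts and turns the commanded pose from where the row before left it, along the tool's axes as they then stand; what a row does not reach is not made up. A row lasts 1/10 s, in which the tool goes at most 50 mm and 8.59 degrees, less where a joint would pass 70% of its speed; a pose out of reach is approached as far as the arm can. A call with a gripper value outside its range is refused whole. The fingers move at their own pace and stop on an object; the grip force is fixed at half the most. Time passes only in rows, so rows that do not move let the fingers close. It gives the time, the measured TCP pose, the force and the opening at its end, in the units of the state.
- sensors.get_obs(): the state, without advancing time (a new reading comes with each control period).
- eyes.snapshot(name): name is "side" or "top" or "wrist"; returns the picture (384x512x3 uint8, blue, green, red); there is no depth.
- eyes.get_calibration(name): a dict with "mtx" (3x3 intrinsics, pixels), "R" (3x3) and "t" (3): a world point X has camera coordinates R X + t. Camera axes: x right, y down, z forward; pixel columns grow to the right and rows downward; lengths in m; the calibration is good to about 2 mm. A picture is of the moment at which its call begins: read the wrist's pose just before it. get_calibration takes no time and is no camera call; for the wrist camera it gives the pose at the moment of the call.
- job.close_job(): hands the job in, once; it reports no verdict.
The state is a dict: "time": time; "joint_positions": joint angles; "qvel": joint speeds; "joint_torque": joint torques, N m; "tool_pos": TCP position; "ee_rot": TCP orientation; "wrist_force": force on the tool from outside, world axes, zero at the start; "wrist_torque": the same for the moment, N m; "width": finger opening in m.
Only numpy, scipy, OpenCV 4.12 (cv2) and the standard library are available. Lean on these libraries where they do the work, as an engineer would, in place of code of your own. Each camera call takes 0.05 s, during which the arm holds its last target. There are 200 camera calls.

### The job

Steel chips lie on top of the test fixture and could short it: wipe all of them off the panel into its catch tray with the yellow scraper, without the gripper touching a chip, then stand the scraper back upright on the bench and let go of it. Only then take the stylus from its stand, reach it through the red-ringed aperture, press the recessed red button fully down and finish holding it down, stylus in the gripper. Do not press the blue button, and leave the other things on the bench where they are.

Things in the scene. Friction and masses are not known exactly. Their poses are not given: they have to be found in the camera images.
- fixture: fixed electronics test fixture: a grey box with a flat bare-aluminium top panel, 160 (its x) by 170 (its y) mm, and a black catch tray joined to its +y side. Origin on the bench under the panel's centre. Two apertures, each over a recessed button, lie at x = -35 and +35 mm, y = +15 mm; which holds the red one varies
- panel (a point): centre of the panel's top face, 52 mm above the bench
- tray (a point): centre of the floor of the open catch tray, at y = 140 mm of the fixture, 5 mm above the bench; the tray is 160 (x) by 110 (y) mm outside, joins the panel's edge at y = 85 and ends at y = 195 mm, walls 4 mm thick and 36 mm high
- reset (a joint): travel of the red push button, m: 0 released, 0.005 fully down; a spring pushes it up, about 1.5 N to start it and 5 N to bottom it
- reset_hole (a point): centre of the round aperture (18 mm across, through the 12 mm thick panel, a red ring painted about its mouth) over the red button, at the level of the panel's top face; a chip may lie over it at the start
- reset_top (a point): centre of the top face of the red button (20 mm across), which lies 18 mm below the panel's top face, straight under its aperture, and moves down as it is pressed
- mode (a joint): travel of the blue push button, m: 0 released, 0.005 fully down; a spring pushes it up, about 1.5 N to start it and 5 N to bottom it
- mode_hole (a point): centre of the round aperture (18 mm across, through the 12 mm thick panel, a blue ring painted about its mouth) over the blue button, at the level of the panel's top face; a chip may lie over it at the start
- mode_top (a point): centre of the top face of the blue button (20 mm across), which lies 18 mm below the panel's top face, straight under its aperture, and moves down as it is pressed
- chip0: loose dark steel off-cut chip, 26 x 20 x 6 mm, 24 g, lying flat on the panel at the start; origin at the centre of its underside
- chip1: loose dark steel off-cut chip, 26 x 20 x 6 mm, 24 g, lying flat on the panel at the start; origin at the centre of its underside
- chip2: loose dark steel off-cut chip, 26 x 20 x 6 mm, 24 g, lying flat on the panel at the start; origin at the centre of its underside
- scraper: loose yellow scraper block, about 160 g, standing on the bench: blade 130 (its x) by 24 (its y) mm, 22 mm high with a flat black rubber sole; on top, in the middle, a grip 56 (x) by 22 (y) mm reaching from 20 to 76 mm above the sole. Origin at the centre of the sole, z up
- stand: fixed black stand of the stylus, 64 x 64 mm, 50 mm high, origin at the centre of its underside; a 10 mm wide vertical bore in the middle of its top, 46 mm deep. It swaps places with the scraper from start to start
- stylus: loose stylus, about 50 g, upright in the stand: an orange 18 x 18 mm square handle 75 mm long with a steel rod of 7 mm diameter sticking out 40 mm below it, on one axis. Origin at the rod's lower end, z up along the handle: the handle runs from 40 to 115 mm above the origin, and its lower end rests on the top of the stand
- stylus_tip (a point): the lower end of the stylus's rod
- board: bystander: loose green circuit board lying flat, 150 x 100 mm, 6 mm high, origin at the centre of its underside
- jar: bystander: small jar, 48 mm across, 60 mm high, origin at the centre of its underside
- reel: bystander: blue component reel lying flat, 80 mm across, 14 mm high, origin at the centre of its underside
- driver: bystander: screwdriver, 160 mm long, lying along its x
- mouse: bystander: black computer mouse, 100 x 58 x 28 mm, origin at the centre of its underside
- bin: bystander: open blue bin, 80 x 110 x 45 mm, origin at the centre of its underside

How it is judged:
By the outcome, as a careful person would: the job done as asked, in the order asked, and still so for the second after the job is handed in, while the arm keeps its last pose, push and grip.
It also fails if it takes over 72 s, if anything falls off the work surface, if the arm or the gripper's body presses on something with over 40 N, if the wrist force passes 120 N, or if a joint passes its speed limit or range.

## Working session

There is one attempt and no reset: what is moved stays moved. The work goes in short steps, Python scripts to look and compute and a tool call to move; the robot and the scene stay as the last step left them, time stands still between calls to the robot, and variables do not carry over. Pictures are saved under pics/ and viewed, on a budget of 10 in all, crops included, one or two more only if the job needs it, and the job is handed in when it is done.

Besides the shell and the picture viewer there is one more tool, called as a command line: name --pt "numbers of a row" for each row, then --argument value for the rest. arm_command: Moves the arm, as the interface text tells. Its arguments: {"type":"object","properties":{"series":{"type":"array","items":{"type":"array","items":{"type":"number"}}}},"required":["series"]}

```bash
mkdir -p pics; ls; python3 - <<'E'
from bench import sensors, eyes
import cv2,numpy as np
o=sensors.get_obs(); print(o)
a=eyes.snapshot("top"); b=eyes.snapshot("side")
cv2.imwrite("pics/top0.png",a); cv2.imwrite("pics/side0.png",b)
for n in("top","side"): print(n,eyes.get_calibration(n))
E
```

```text
pics
{'time': 0.0, 'joint_positions': array([ 1.08389335e+00,  8.79078730e-02,  1.37224628e+00,  2.80528375e-05,
        1.68358599e+00, -1.03104188e-01]), 'qvel': array([ 1.33919748e-03, -9.64837855e-04, -7.63030426e-05, -6.86720031e-04,
        1.05062146e-03,  4.81815868e-04]), 'joint_torque': array([-6.75775882e-04, -3.40203452e+01, -3.02416849e+01,  7.17112608e-02,
        3.31567973e-02, -1.90738979e-04]), 'tool_pos': array([0.20566276, 0.50946113, 0.18233403]), 'ee_rot': array([-3.13945944e+00, -2.48755963e-04,  2.75779673e+00]), 'wrist_force': array([ 0.22841816, -0.91963215,  0.09933504]), 'wrist_torque': array([ 0.01759298, -0.07783262, -0.01469148]), 'width': 0.0938888464605684}
top {'mtx': array([[388.65263642,   0.        , 254.6257661 ],
       [  0.        , 388.65263642, 192.43569098],
       [  0.        ,   0.        ,   1.        ]]), 'R': array([[ 0.00755917, -0.99996699,  0.00297855],
       [-0.98951888, -0.00790967, -0.14418677],
       [ 0.14420557, -0.0018574 , -0.98954601]]), 't': array([0.00859497, 0.5931978 , 1.17550444])}
side {'mtx': array([[415.50390741,   0.        , 257.96459513],
       [  0.        , 415.50390741, 192.84724965],
       [  0.        ,   0.        ,   1.        ]]), 'R': array([[ 0.68256159, -0.73066059,  0.01564524],
       [-0.51320855, -0.49444573, -0.70152719],
       [ 0.52031399,  0.47080625, -0.71247093]]), 't': array([-0.4142196 ,  0.33147215,  1.24200315])}
```

View pics/top0.png

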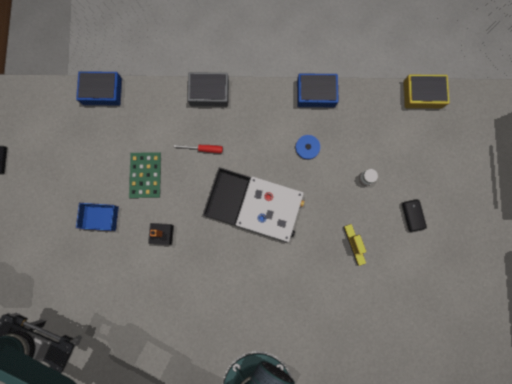

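View pics/side0.png

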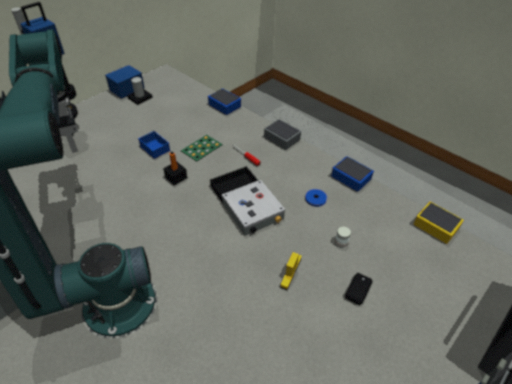

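The top view shows the panel at about (270,209) with the tray to its left at (228,195). The red ring is near (268,197), the blue near (262,218), and dark chips lie around (258,194), (269,214) and (281,223). The scraper is at (356,245) and the stylus in its stand at (160,234). The side view agrees.

```bash
cat > h.py <<'E'
import numpy as np, cv2
from bench import sensors, eyes
def ray(c,px,z):
    "pixels (N,2) -> world points on plane z"
    px=np.atleast_2d(px).astype(float)
    d=np.c_[px,np.ones(len(px))]@np.linalg.inv(c["mtx"]).T@c["R"]
    o=-c["R"].T@c["t"]
    return o+d*((z-o[2])/d[:,2])[:,None]
def proj(c,X):
    p=(np.atleast_2d(X)@c["R"].T+c["t"])@c["mtx"].T
    return p[:,:2]/p[:,2:]
def hsv(im,lo,hi): return cv2.inRange(cv2.cvtColor(im,cv2.COLOR_BGR2HSV),lo,hi)
def blobs(m,amin=5):
    n,l,s,c=cv2.connectedComponentsWithStats(m)
    return [(s[i,4],c[i],l==i) for i in range(1,n) if s[i,4]>=amin]
def rect(c,mask,z):
    "world min-area rectangle of mask's outline at z: centre, size, angle(deg) of long side"
    k=max(cv2.findContours(mask.astype(np.uint8),cv2.RETR_EXTERNAL,cv2.CHAIN_APPROX_NONE)[0],key=cv2.contourArea)[:,0]
    (x,y),(w,h),a=cv2.minAreaRect((ray(c,k,z)[:,:2]*1000).astype(np.float32))
    if w<h: w,h,a=h,w,a+90
    return np.round([x,y,w,h,a],1)
E
python3 - <<'E'
from h import *
for n in("top","side"):
    im=cv2.imread(f"pics/{n}0.png"); c=eyes.get_calibration(n); print(n)
    g=hsv(im,(0,0,150),(180,45,255))
    b=[x for x in blobs(g,200)]
    for s,ct,m in b:
        w=ray(c,ct,.052)[0]
        if .3<w[0]<.7 and abs(w[1])<.3: print("panel",s,ct,rect(c,m,.052))
    y=hsv(im,(22,120,90),(35,255,255))
    for s,ct,m in blobs(y,20): print("yellow",s,ct.round(1),rect(c,m,0),rect(c,m,.022),rect(c,m,.076))
    for s,ct,m in blobs(hsv(im,(5,120,90),(18,255,255)),8): print("orange",s,ct.round(1),ray(c,ct,.125)[0].round(3))
    for s,ct,m in blobs(hsv(im,(0,120,90),(4,255,255))|hsv(im,(172,120,90),(180,255,255)),8): print("red",s,ct.round(1),ray(c,ct,.052)[0].round(3))
    for s,ct,m in blobs(hsv(im,(100,120,90),(125,255,255)),8): print("blue",s,ct.round(1),ray(c,ct,.052)[0].round(3))
    for s,ct,m in blobs(hsv(im,(0,0,0),(180,255,60)),8):
        w=ray(c,ct,.055)[0]
        if .25<w[0]<.7 and abs(w[1])<.4: print("dark",s,ct.round(1),w.round(3),rect(c,m,.05))
t=cv2.imread("pics/top0.png"); cv2.imwrite("pics/topc.png",cv2.resize(t[130:280,130:380],None,fx=3.2,fy=3.2,interpolation=cv2.INTER_CUBIC))
E
```

```text
top
panel 2449 [270.00326664 208.30583912] [543.5 -34.1 168.6 159.9  72.8]
yellow 223 [421.1  94.8] [ 956.8 -569.9  134.4  101.1   88.8] [ 947.3 -559.6  132.    99.3   88.8] [ 924.  -534.3  126.2   95.    88.8]
yellow 22 [436.5  75. ] [1006.2 -600.8   68.1    3.6   90.5] [ 995.8 -589.9   66.9    3.5   90.5] [ 970.3 -563.3   64.     3.4   90.5]
yellow 321 [356.3 244.3] [ 436.8 -312.5  128.8   38.7   19.1] [ 436.4 -306.7  126.5   38.    19.1] [ 435.6 -292.5  120.9   36.3   19.1]
orange 38 [153.2 232.5] [0.462 0.304 0.125]
red 169 [210.2 148.3] [0.732 0.155 0.052]
red 20 [267.8 196.4] [ 0.58  -0.028  0.052]
blue 18 [95.5 72. ] [0.984 0.534 0.052]
blue 174 [104.6  91.5] [0.917 0.5   0.052]
blue 216 [316.5  91.3] [ 0.924 -0.184  0.052]
blue 421 [307.4 146.7] [ 0.74  -0.153  0.052]
blue 689 [ 97.8 217.5] [0.51  0.495 0.052]
blue 18 [261.2 217.9] [ 0.513 -0.008  0.052]
dark 1647 [226.3 196.4] [0.578 0.101 0.055] [580.  101.2 157.2 102.4 162.4]
dark 8 [140.9 183.1] [0.618 0.367 0.055] [619.1 368.5   6.6   6.2   2.8]
dark 372 [162.1 234.4] [0.46  0.295 0.055] [460.7 299.6  69.7  61.4  85.3]
d
[... 222 characters left out ...]
3.  -545.8  134.4  128.4   90.6] [ 896.8 -554.5  127.8  122.1   90.6]
yellow 303 [290.7 268.7] [ 446.9 -289.3  138.    35.3   19.5] [ 434.4 -297.8  135.3   34.7   19.5] [ 403.6 -318.6  128.7   33.    19.5]
orange 41 [173.2 158.5] [0.45  0.28  0.125]
red 86 [252. 158.] [0.714 0.133 0.052]
blue 163 [39.  23.8] [0.716 1.88  0.052]
blue 296 [122.7  73.8] [0.73  1.041 0.052]
blue 83 [224.9 101.5] [0.915 0.498 0.052]
blue 140 [153.6 144.6] [0.496 0.478 0.052]
blue 133 [354.2 175.4] [ 0.911 -0.215  0.052]
blue 257 [315.8 197. ] [ 0.718 -0.179  0.052]
dark 333 [174.9 174.1] [0.443 0.276 0.055] [449.2 284.8 106.5  85.9  83.5]
dark 1030 [234.8 192.6] [0.53  0.044 0.055] [538.6  -1.  302.  169.9  72.7]
```

View pics/topc.png

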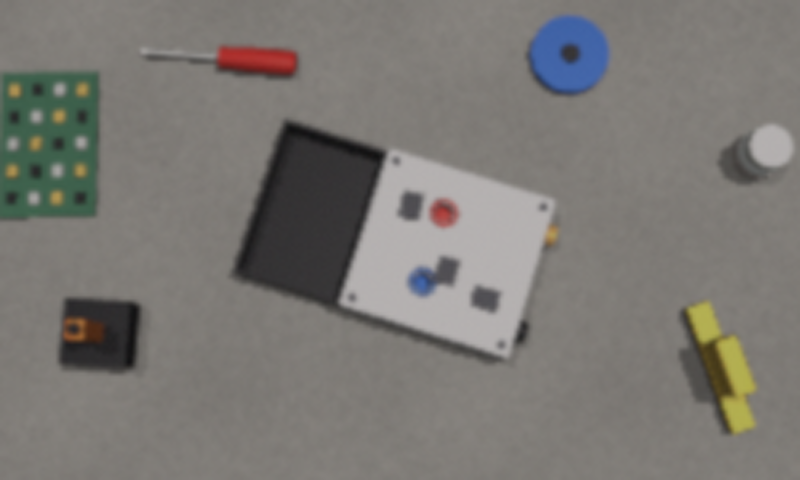

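arm_command --pt "1 0 0 -0.3 0 0 0.143" --pt "1 0 0 -0.3 0 0 0.143" --pt "1 0 0 -0.3 0 0 0.143" --pt "1 0 0 -0.3 0 0 0.143" --pt "1 0 0 -0.3 0 0 0.143" --pt "1 0 0 -0.3 0 0 0.143" --pt "1 0 0 -0.3 0 0 0.143" --pt "1 0 0 -0.3 0 0 0.143" --pt "1 0 0 -0.3 0 0 0.143" --pt "1 0 0 -0.3 0 0 0.143" --pt "1 0 0 -0.3 0 0 0.143" --pt "1 0 0 -0.3 0 0 0.143" --pt "1 0 0 -0.3 0 0 0.143" --pt "1 0 0 -0.3 0 0 0.143" --pt "1 0 0 -0.3 0 0 0.143" --pt "1 0 0 -0.3 0 0 0.143" --pt "1 0 0 -0.3 0 0 0.143"

```text
time: 1.8
tool_pos: [0.2058, 0.5097, 0.2339]
ee_rot: [3.141, 0.001, 0.321]
wrist_force: [-0.1, -1.1, 0.2]
width: 0.0938
```

arm_command --pt "1 -0.23 4.2 0 0 0 0" --pt "1 -0.23 4.2 0 0 0 0" --pt "1 -0.23 4.2 0 0 0 0" --pt "1 -0.23 4.2 0 0 0 0" --pt "1 -0.23 4.2 0 0 0 0" --pt "1 -0.23 4.2 0 0 0 0" --pt "1 -0.23 4.2 0 0 0 0" --pt "1 -0.23 4.2 0 0 0 0" --pt "1 -0.23 4.2 0 0 0 0" --pt "1 -0.23 4.2 0 0 0 0" --pt "1 -0.23 4.2 0 0 0 0" --pt "1 -0.23 4.2 0 0 0 0" --pt "1 -0.23 4.2 0 0 0 0" --pt "1 -0.23 4.2 0 0 0 0" --pt "1 -0.23 4.2 0 0 0 0" --pt "1 -0.23 4.2 0 0 0 0" --pt "1 -0.23 4.2 0 0 0 0" --pt "1 -0.23 4.2 0 0 0 0" --pt "1 -0.23 4.2 0 0 0 0" --pt "1 -0.23 4.2 0 0 0 0"

```text
time: 3.8
tool_pos: [0.432, -0.302, 0.2338]
ee_rot: [-3.141, 0.0, 0.326]
wrist_force: [1.2, 0.3, 0.9]
width: 0.0942
```

```bash
python3 - <<'E'
from h import *
o=sensors.get_obs(); print(o["time"],o["tool_pos"],o["ee_rot"])
w=eyes.snapshot("wrist"); c=eyes.get_calibration("wrist"); cv2.imwrite("pics/w1.png",w)
print("cam",(-c["R"].T@c["t"]).round(3), c["R"].round(2).tolist())
t=eyes.snapshot("top"); s=eyes.snapshot("side"); cv2.imwrite("pics/top1.png",t);cv2.imwrite("pics/side1.png",s)
for s_,ct,m in blobs(hsv(w,(22,100,60),(35,255,255)),50): print("yellow",s_,ct.round(1),rect(c,m,.0),rect(c,m,.022),rect(c,m,.076))
E
```

```text
3.8 [ 0.43199691 -0.30195788  0.23380148] [-3.14057205e+00  2.71846635e-04  3.26338265e-01]
cam [ 0.495 -0.286  0.433] [[0.32, -0.95, 0.0], [-0.92, -0.31, 0.23], [-0.22, -0.08, -0.97]]
yellow 1558 [250.7 162.4] [ 431.8 -310.   134.    25.8   18.9] [ 435.  -308.8  127.2   24.5   18.9] [ 442.9 -305.8  110.4   21.3   18.9]
```

View pics/w1.png

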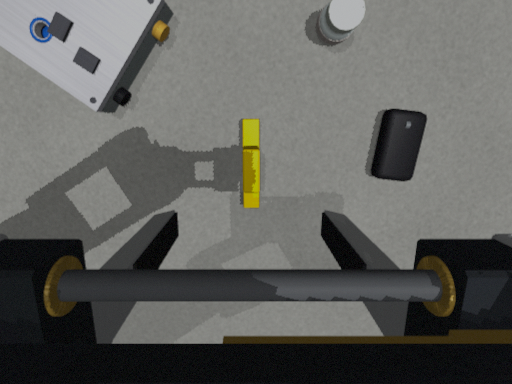

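The wrist view shows the scraper near (250,162), between the fingers. Its centre is about (0.435, -0.309) at yaw 0.33, and its size fits the one given. I'll descend and grip.

arm_command --pt "1 0 0.2 2 0 0 0" --pt "1 0 0.2 2 0 0 0" --pt "1 0 0.2 2 0 0 0" --pt "1 0 0.16 2 0 0 0" --pt "1 0.06 0 2 0 0 0" --pt "1 0 0 2 0 0 0" --pt "1 0 0 2 0 0 0" --pt "1 0 0 2 0 0 0" --pt "1 0 0 2 0 0 0" --pt "1 0 0 1.2 0 0 0" --pt "1 0 0 1 0 0 0" --pt "1 0 0 0 0 0 0" --pt "0 0 0 0 0 0 0" --pt "0 0 0 0 0 0 0" --pt "0 0 0 0 0 0 0" --pt "0 0 0 0 0 0 0" --pt "0 0 0 0 0 0 0" --pt "0 0 0 0 0 0 0" --pt "0 0 0 0 0 0 0" --pt "0 0 0 0 0 0 0"

```text
time: 5.95
tool_pos: [0.435, -0.3073, 0.0324]
ee_rot: [-3.141, -0.0, 0.327]
wrist_force: [0.4, -0.1, 0.1]
width: 0.0336
```

```bash
python3 - <<'E'
from h import *
o=sensors.get_obs(); print(o["time"],o["tool_pos"],o["ee_rot"],o["width"],o["wrist_force"])
# refine fixture + chips: top view with panel, wrist shot 1 for chips
P=np.array([.5445,-.034]); a=np.deg2rad(-17.2); ex=np.array([np.cos(a),np.sin(a)]); ey=np.array([-ex[1],ex[0]])
for n in("top0","top1","side1"):
    im=cv2.imread(f"pics/{n}.png"); c=eyes.get_calibration(n[:-1])
    for s,ct,m in blobs(hsv(im,(0,0,150),(180,45,255)),900):
        w=ray(c,ct,.052)[0]
        if .4<w[0]<.7 and abs(w[1])<.2: print(n,"panel",s,rect(c,m,.052))
    pts=proj(c,np.array([[*(P+x*ex+y*ey),.052] for x,y in((-.078,-.083),(.078,-.083),(.078,.08),(-.078,.08))]))
    roi=np.zeros(im.shape[:2],np.uint8); cv2.fillConvexPoly(roi,pts.astype(int),255)
    for s,ct,m in blobs(hsv(im,(0,0,0),(180,90,125))&roi,12):
        w=ray(c,ct,.057)[0][:2]-P; print("chip?",s,ct.round(1),(w@ex*1000).round(1),(w@ey*1000).round(1))
    for nm,k in(("red",hsv(im,(0,120,90),(4,255,255))|hsv(im,(172,120,90),(180,255,255))),("blue",hsv(im,(100,120,90),(125,255,255)))):
        for s,ct,m in blobs(k&roi,4):
            w=ray(c,ct,.052)[0][:2]-P; print(nm,s,(w@ex*1000).round(1),(w@ey*1000).round(1))
E
```

```text
5.95 [ 0.43503447 -0.30727258  0.03241312] [-3.14144376e+00 -5.77199139e-05  3.26777430e-01] 0.03363416018845916 [ 0.35038885 -0.09103159  0.08921264]
top0 panel 2449 [543.5 -34.1 168.6 159.9  72.8]
chip? 53 [258.  193.8] 29.5 47.6
chip? 62 [268.2 214.6] -22.4 -1.6
chip? 52 [281.2 223. ] -34.9 -47.4
red 20 31.7 16.1
blue 18 -38.3 15.7
top1 panel 2532 [543.9 -34.9 171.4 161.6  72.8]
chip? 46 [258.1 194. ] 29.1 47.1
chip? 54 [268.2 214.8] -23.0 -1.8
chip? 44 [281.2 223. ] -35.1 -47.6
red 19 31.3 15.9
blue 18 -38.3 15.7
chip? 26 [269.3 192.7] 71.0 8.2
chip? 21 [254.1 189.5] 31.1 48.4
chip? 33 [247.5 203.5] -23.5 -0.7
chip? 40 [279.5 207.4] 65.4 -71.1
chip? 27 [251.1 213.2] -34.6 -46.7
```

arm_command --pt "0 0 0 0 0 0 0" --pt "0 0 0 0 0 0 0" --pt "0 0 0 0 0 0 0" --pt "0 0 0 -1 0 0 0" --pt "0 0 0 -2 0 0 0" --pt "0 0 0 -2 0 0 0" --pt "0 0 0 -2 0 0 0" --pt "0 0 0 -2 0 0 0.125" --pt "0 0 0 0 0 0 0.125" --pt "0 0 0 0 0 0 0.125" --pt "0 0 0 0 0 0 0.125" --pt "0 0 0 0 0 0 0.127" --pt "0 0 0 0 0 0 0"

```text
time: 7.25
tool_pos: [0.4349, -0.3074, 0.1226]
ee_rot: [3.141, 0.0, -0.3]
wrist_force: [-0.0, -0.0, -2.5]
width: 0.0219
```

arm_command --pt "0 0.29 -2.6 0 0 0 0" --pt "0 0.29 -2.6 0 0 0 0" --pt "0 0.29 -2.6 0 0 0 0" --pt "0 0.29 -2.6 0 0 0 0" --pt "0 0.29 -2.6 0 0 0 0" --pt "0 0.29 -2.6 0 0 0 0" --pt "0 0.29 -2.6 0 0 0 0" --pt "0 0.29 -2.6 0 0 0 0" --pt "0 0 0 0 0 0 0" --pt "0 0 0 0 0 0 0"

```text
time: 8.25
tool_pos: [0.5187, -0.1154, 0.1225]
ee_rot: [3.141, 0.0, -0.297]
wrist_force: [0.0, -0.1, -3.0]
width: 0.022
```

```bash
python3 - <<'E'
from h import *
o=sensors.get_obs(); print(o["time"],o["tool_pos"],o["ee_rot"],o["width"],o["wrist_force"],o["joint_positions"].round(2))
w=eyes.snapshot("wrist"); c=eyes.get_calibration("wrist"); cv2.imwrite("pics/w2.png",w)
P=np.array([.544,-.0345]); a=np.deg2rad(-17.2); ex=np.array([np.cos(a),np.sin(a)]); ey=np.array([-ex[1],ex[0]])
for nm,k in(("panel",hsv(w,(0,0,140),(180,45,255))),("yellow",hsv(w,(22,100,60),(35,255,255))),("red",hsv(w,(0,120,60),(4,255,255))|hsv(w,(172,120,60),(180,255,255))),("blue",hsv(w,(100,120,60),(125,255,255))),("dark",hsv(w,(0,0,0),(180,90,90)))):
    for s,ct,m in blobs(k,60):
        d=ray(c,ct,.052)[0][:2]-P; print(nm,s,ct.round(1),(d@ex*1000).round(1),(d@ey*1000).round(1),rect(c,m,.052))
E
```

```text
8.25 [ 0.51865581 -0.11541125  0.12246118] [ 3.14081308e+00  1.69536609e-04 -2.97179238e-01] 0.021951943858063826 [ 0.03261598 -0.12482193 -2.99497581] [-0.33  0.07  1.51 -0.    1.56  1.54]
panel 14570 [143.4 154.5] 32.9 13.7 [542.8 -34.2 169.8 162.6  72.4]
panel 67 [141.4 155.3] 32.1 15.7 [579.7 -30.3  19.9  19.7 158.5]
yellow 5266 [249.1 196. ] -7.3 -85.6 [ 509.1 -113.7  150.9   36.7  162.7]
red 234 [142.2 154.2] 33.2 14.8 [579.8 -29.9  27.2  26.3 157.4]
red 177 [144.8 153.7] 33.7 12.3 [579.7 -32.4  14.9  12.1 158.4]
blue 171 [146.8 225.4] -37.6 16.2 [513.   -8.4  27.   25.3  12.1]
blue 111 [150.6 222.3] -34.4 12.2 [514.6 -12.6  11.4  10.9 158.6]
dark 930 [423.3   9.8] 155.3 -232.2 [ 621.7 -303.9   46.1   17.4   72.9]
dark 57907 [221.4 287.6] -106.9 -56.6 [ 443.3 -101.5  587.   306.1   72.8]
dark 624 [106.7 158.1] 29.5 48.5 [586.1   3.3  25.8  21.7 169.6]
dark 78 [137.8 155.6] 31.9 19.0 [580.  -26.1  16.8   7.9 179. ]
dark 586 [165.4 209.4] -21.0 -3.5 [522.6 -31.5  27.3  21.9 166.4]
dark 123 [145.5 227.1] -39.4 17.6 [512.   -6.9  17.4  11.8  26.5]
```

View pics/w2.png

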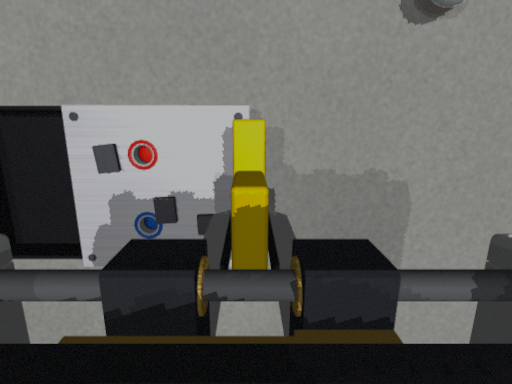

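The scraper is in the grip and square behind the three chips at (106,158), (165,209) and (207,223). The panel and holes agree with the top view. I'll lower onto the panel's near edge.

arm_command --pt "0 0 -0.1 1 0 0 0.003" --pt "0 0 -0.1 1 0 0 0" --pt "0 0 -0.1 1 0 0 0" --pt "0 0 0 0.5 0 0 0" --pt "0 0 0 0.2 0 0 0" --pt "0 0 0 0 0 0 0" --pt "0 0 0 0 0 0 0"

```text
time: 9.0
tool_pos: [0.5199, -0.1127, 0.0857]
ee_rot: [-3.142, -0.001, -0.303]
wrist_force: [-0.0, 0.3, -2.6]
width: 0.0215
```

arm_command --pt "0 0 0 0.1 0 0 0" --pt "0 0 0 0.05 0 0 0" --pt "0 0 0 0 0 0 0" --pt "0 0 0 0 0 0 0"

```text
time: 9.4
tool_pos: [0.5199, -0.1127, 0.0844]
ee_rot: [-3.141, -0.001, -0.303]
wrist_force: [0.1, -0.2, -0.6]
width: 0.0211
```

arm_command --pt "0 0 0 0.05 0 0 0" --pt "0 0 0 0 0 0 0" --pt "0 0 0 0 0 0 0"

```text
time: 9.7
tool_pos: [0.52, -0.1127, 0.0844]
ee_rot: [-3.141, -0.001, -0.303]
wrist_force: [-2.0, 1.2, 5.0]
width: 0.022
```

arm_command --pt "0 0 -0.3 0 0 0 0" --pt "0 0 -0.6 0 0 0 0" --pt "0 0 -0.6 0 0 0 0" --pt "0 0 -0.6 0 0 0 0" --pt "0 0 -0.6 0 0 0 0"

```text
time: 10.2
tool_pos: [0.5283, -0.0881, 0.0844]
ee_rot: [3.139, -0.002, -0.304]
wrist_force: [-1.3, -3.7, 5.3]
width: 0.0219
```

arm_command --pt "0 0 -0.6 0 0 0 0" --pt "0 0 -0.6 0 0 0 0" --pt "0 0 -0.6 0 0 0 0" --pt "0 0 -0.6 0 0 0 0" --pt "0 0 -0.6 0 0 0 0"

```text
time: 10.7
tool_pos: [0.5372, -0.0594, 0.0844]
ee_rot: [3.139, -0.002, -0.304]
wrist_force: [-1.0, -4.4, 6.3]
width: 0.0216
```

arm_command --pt "0 0 -0.6 0 0 0 0" --pt "0 0 -0.6 0 0 0 0" --pt "0 0 -0.6 0 0 0 0" --pt "0 0 -0.6 0 0 0 0" --pt "0 0 -0.6 0 0 0 0" --pt "0 0 -0.6 0 0 0 0" --pt "0 0 -0.6 0 0 0 0"

```text
time: 11.4
tool_pos: [0.5497, -0.0193, 0.0844]
ee_rot: [3.139, -0.002, -0.304]
wrist_force: [-1.4, -5.1, 6.1]
width: 0.0219
```

arm_command --pt "0 0 -0.6 0 0 0 0" --pt "0 0 -0.6 0 0 0 0" --pt "0 0 -0.6 0 0 0 0" --pt "0 0 -0.6 0 0 0 0" --pt "0 0 -0.6 0 0 0 0" --pt "0 0 -0.6 0 0 0 0" --pt "0 0 -0.6 0 0 0 0" --pt "0 0 -0.6 0 0 0 0" --pt "0 0 -0.6 0 0 0 0" --pt "0 0 -0.6 0 0 0 0" --pt "0 0 -0.6 0 0 0 0" --pt "0 0 0 0 0 0 0"

```text
time: 12.6
tool_pos: [0.5696, 0.0448, 0.0844]
ee_rot: [3.141, -0.002, -0.303]
wrist_force: [0.6, -3.9, 6.5]
width: 0.0218
```

```bash
python3 - <<'E'
from h import *
o=sensors.get_obs(); print(o["time"],o["tool_pos"],o["ee_rot"],o["width"],o["wrist_force"])
w=eyes.snapshot("wrist"); t=eyes.snapshot("side")
t=cv2.resize(t[130:260,180:320],(414,384),interpolation=cv2.INTER_CUBIC)
cv2.imwrite("pics/w3.png",cv2.resize(np.hstack([w[:,:380],t]),None,fx=1,fy=1))
E
```

```text
12.6 [0.56958719 0.04479998 0.08438434] [ 3.14067477e+00 -2.04448785e-03 -3.02808777e-01] 0.021798456798431735 [ 0.63932512 -3.92045586  6.47930382]
```

View pics/w3.png

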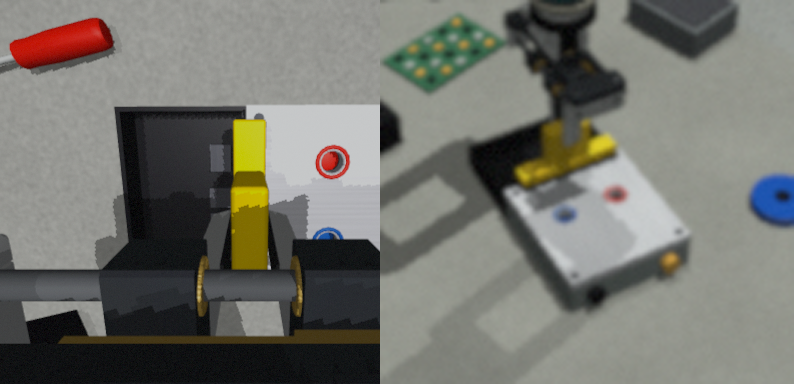

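Two chips are visible in the tray at about (218,157) and (218,195). The panel behind the blade is clear. I'll lift away, check the tray from above, and carry the scraper back.

arm_command --pt "0 0 0 -1 0 0 0" --pt "0 0 0 -2 0 0 0" --pt "0 0 0 -2 0 0 0" --pt "0 0 0 -2 0 0 0" --pt "0 -0.23 3.76 -1 0 0 0" --pt "0 -0.23 3.76 0 0 0 0" --pt "0 -0.23 3.76 0 0 0 0" --pt "0 -0.23 3.76 0 0 0 0" --pt "0 -0.23 3.76 0 0 0 0" --pt "0 -0.23 3.76 0 0 0 0" --pt "0 -0.23 3.76 0 0 0 0" --pt "0 -0.23 3.76 0 0 0 0" --pt "0 -0.23 3.76 0 0 0 0" --pt "0 -0.23 3.76 0 0 0 0" --pt "0 0 0 0 0 0 0" --pt "0 0 0 0 0 0 0"

```text
time: 14.3
tool_pos: [0.4345, -0.3065, 0.1623]
ee_rot: [-3.139, 0.001, -0.304]
wrist_force: [-0.5, 0.3, -1.6]
width: 0.0215
```

```bash
python3 - <<'E'
from h import *
o=sensors.get_obs(); print(o["time"],o["tool_pos"],o["ee_rot"],o["width"],o["wrist_force"])
t=eyes.snapshot("top"); s=eyes.snapshot("side")
cv2.imwrite("pics/t3.png",t)
a=cv2.resize(t[155:255,190:320],(520,400),interpolation=cv2.INTER_CUBIC); a=cv2.convertScaleAbs(a,alpha=1.3,beta=20)
b=cv2.resize(s[150:245,200:290],(280,296),interpolation=cv2.INTER_CUBIC)
b=cv2.copyMakeBorder(cv2.convertScaleAbs(b,alpha=1.3,beta=20),0,104,0,0,cv2.BORDER_CONSTANT)
cv2.imwrite("pics/tray.png",np.hstack([a,b]))
E
```

```text
14.3 [ 0.43453815 -0.30651227  0.16234523] [-3.13870346e+00  1.43112524e-03 -3.04435968e-01] 0.02146528229920412 [-0.51604635  0.34827145 -1.63286857]
```

View pics/tray.png

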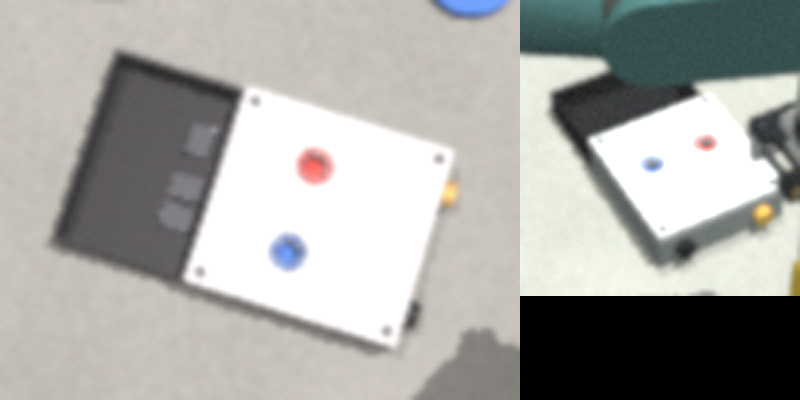

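All three chips are in the tray at about (200,139), (186,186) and (177,215), and the panel is bare. I'll set the scraper down.

arm_command --pt "0 0 0 2 0 0 0" --pt "0 0 0 2 0 0 0" --pt "0 0 0 2 0 0 0" --pt "0 0 0 2 0 0 0" --pt "0 0 0 2 0 0 0" --pt "0 0 0 1.5 0 0 0" --pt "0 0 0 1 0 0 0" --pt "0 0 0 0.3 0 0 0" --pt "0 0 0 0 0 0 0" --pt "0 0 0 0 0 0 0"

```text
time: 15.4
tool_pos: [0.4355, -0.3073, 0.0365]
ee_rot: [3.141, -0.002, -0.303]
wrist_force: [0.6, 0.0, -1.9]
width: 0.0219
```

arm_command --pt "0 0 0 0.1 0 0 0" --pt "0 0 0 0 0 0 0"

```text
time: 15.6
tool_pos: [0.435, -0.3074, 0.0351]
ee_rot: [3.141, -0.001, -0.303]
wrist_force: [-0.3, 0.2, -1.9]
width: 0.0218
```

arm_command --pt "0 0 0 0.15 0 0 0" --pt "0 0 0 0.1 0 0 0" --pt "0 0 0 0.03 0 0 0" --pt "0 0 0 0 0 0 0"

```text
time: 16.0
tool_pos: [0.4347, -0.3073, 0.0324]
ee_rot: [3.141, -0.0, -0.303]
wrist_force: [-1.8, 1.2, 2.5]
width: 0.022
```

arm_command --pt "1 0 0 0 0 0 0" --pt "1 0 0 0 0 0 0" --pt "1 0 0 0 0 0 0" --pt "1 0 0 0 0 0 0" --pt "1 0 0 0 0 0 0" --pt "1 0 0 0 0 0 0" --pt "1 0 0 0 0 0 0" --pt "1 0 0 0 0 0 0" --pt "1 0 0 -1 0 0 0" --pt "1 0 0 -3 0 0 0" --pt "1 0 0 -4 0 0 0" --pt "1 0 0 -4 0 0 0" --pt "1 0 0 -4 0 0 0" --pt "1 0 0 -4 0 0 0" --pt "1 0 0 0 0 0 0"

```text
time: 17.5
tool_pos: [0.437, -0.3092, 0.2403]
ee_rot: [3.136, -0.013, -0.303]
wrist_force: [-0.0, 0.1, 0.7]
width: 0.0938
```

arm_command --pt "1 0 0 0 0 0 -0.138" --pt "1 0 0 0 0 0 -0.138" --pt "1 0 0 0 0 0 -0.138" --pt "1 0 0 0 0 0 -0.138" --pt "1 0 0 0 0 0 -0.138" --pt "1 0 0 0 0 0 -0.138" --pt "1 0 0 0 0 0 -0.138" --pt "1 0 0 0 0 0 -0.138" --pt "1 0 0 0 0 0 -0.138" --pt "1 0 0 0 0 0 -0.138" --pt "1 0 0 0 0 0 -0.138" --pt "1 0 0 0 0 0 -0.138" --pt "1 0 0 0 0 0 -0.138" --pt "1 0 0 0 0 0 0"

```text
time: 18.9
tool_pos: [0.4344, -0.3069, 0.2314]
ee_rot: [-3.141, -0.0, 1.491]
wrist_force: [0.6, -1.0, 0.5]
width: 0.0938
```

arm_command --pt "1 4.06 -0.157 0 0 0 0" --pt "1 4.06 -0.157 0 0 0 0" --pt "1 4.06 -0.157 0 0 0 0" --pt "1 4.06 -0.157 0 0 0 0" --pt "1 4.06 -0.157 0 0 0 0" --pt "1 4.06 -0.157 0 0 0 0" --pt "1 4.06 -0.157 0 0 0 0" --pt "1 4.06 -0.157 0 0 0 0" --pt "1 4.06 -0.157 0 0 0 0" --pt "1 4.06 -0.157 0 0 0 0" --pt "1 4.06 -0.157 0 0 0 0" --pt "1 4.06 -0.157 0 0 0 0" --pt "1 4.06 -0.157 0 0 0 0" --pt "1 4.06 -0.157 0 0 0 0" --pt "1 4.06 -0.157 0 0 0 0" --pt "1 0 0 0 0 0 0" --pt "1 0 0 0 0 0 0"

```text
time: 20.6
tool_pos: [0.4594, 0.3022, 0.2311]
ee_rot: [-3.141, 0.001, 1.49]
wrist_force: [-0.4, -0.4, -0.1]
width: 0.0938
```

```bash
python3 - <<'E'
from h import *
o=sensors.get_obs(); print(o["time"],o["tool_pos"],o["ee_rot"],o["width"],o["wrist_force"])
w=eyes.snapshot("wrist"); c=eyes.get_calibration("wrist"); cv2.imwrite("pics/w4.png",w)
print("cam",(-c["R"].T@c["t"]).round(3))
for s_,ct,m in blobs(hsv(w,(5,120,60),(18,255,255)),50): print("orange",s_,ct.round(1),rect(c,m,.05),rect(c,m,.125))
for s_,ct,m in blobs(hsv(w,(0,0,0),(180,255,50)),500): print("dark",s_,ct.round(1),rect(c,m,.05))
t=eyes.snapshot("top"); s=eyes.snapshot("side"); cv2.imwrite("pics/t4.png",t)
for n,im in(("top",t),("side",s)):
    c=eyes.get_calibration(n)
    for s_,ct,m in blobs(hsv(im,(22,120,90),(35,255,255)),200): print(n,"yellow",s_,ct.round(1),rect(c,m,.022))
E
```

```text
20.6 [0.4594394  0.30218657 0.23106334] [-3.14065204e+00  1.18744835e-03  1.49042338e+00] 0.09377521891767887 [-0.38621241 -0.36712165 -0.14536345]
cam [0.464 0.368 0.433]
orange 283 [251.5 172.2] [461.8 296.6  34.1  21.7  85.3] [462.3 310.6  27.4  17.5  85.3]
dark 40970 [252.5 323.3] [451.7  96.6 828.  289.2 175.4]
dark 1865 [328.  313.4] [554.4  68.5 167.8  60.9 177.9]
top yellow 262 [423.1  93.4] [ 946.6 -558.8  132.5  101.3   90.5]
top yellow 325 [357.6 244.1] [ 434.2 -311.2  127.4   37.7  162.8]
side yellow 279 [438.9 224.1] [ 9.498e+02 -5.460e+02  1.347e+02  1.341e+02  6.000e-01]
side yellow 460 [292.5 268.1] [ 438.9 -294.9  130.8   57.6  163.9]
```

View pics/w4.png

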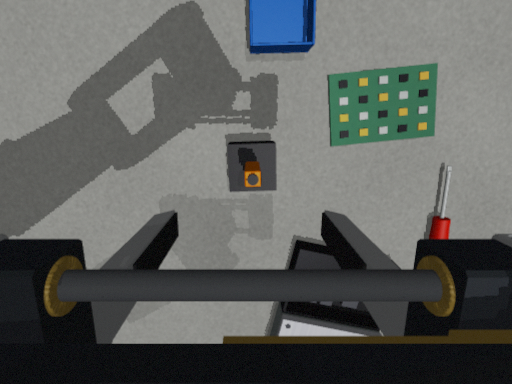

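The stand is at (251,165) with the orange handle at (252,172), lined up with the fingers. The handle is at about (0.462, 0.305), and its 18 mm width agrees. The scraper's outline fits it standing. I'll descend and grip.

arm_command --pt "1 0.1 0.1 2 0 0 0" --pt "1 0.1 0.1 2 0 0 0" --pt "1 0.1 0.05 2 0 0 0" --pt "1 0 0 2 0 0 0" --pt "1 0 0 2 0 0 0" --pt "1 0 0 2 0 0 0" --pt "1 0 0 2 0 0 0" --pt "1 0 0 1.5 0 0 0" --pt "1 0 0 0.7 0 0 0" --pt "1 0 0 0 0 0 0" --pt "1 0 0 0 0 0 0" --pt "0 0 0 0 0 0 0" --pt "0 0 0 0 0 0 0" --pt "0 0 0 0 0 0 0" --pt "0 0 0 0 0 0 0" --pt "0 0 0 0 0 0 0" --pt "0 0 0 0 0 0 0" --pt "0 0 0 0 0 0 0" --pt "0 0 0 0 0 0 0"

```text
time: 22.65
tool_pos: [0.4625, 0.3046, 0.0696]
ee_rot: [-3.142, -0.0, 1.491]
wrist_force: [1.2, 0.6, 0.4]
width: 0.0334
```

arm_command --pt "0 0 0 0 0 0 0" --pt "0 0 0 0 0 0 0" --pt "0 0 0 0 0 0 0" --pt "0 0 0 0 0 0 0" --pt "0 0 0 0 0 0 0"

```text
time: 23.15
tool_pos: [0.4626, 0.3046, 0.0697]
ee_rot: [3.142, -0.0, 1.491]
wrist_force: [0.4, -0.0, 0.0]
width: 0.0183
```

arm_command --pt "0 0 0 -1 0 0 0" --pt "0 0 0 -2 0 0 0" --pt "0 0 0 -2.5 0 0 0" --pt "0 0 0 -2.5 0 0 0" --pt "0 0 0 -2.5 0 0 0" --pt "0 0 0 -1.5 0 0 0" --pt "0 -3.24 1.44 0 0 0 0" --pt "0 -3.24 1.44 0 0 0 0" --pt "0 -3.24 1.44 0 0 0 0" --pt "0 -3.24 1.44 0 0 0 0" --pt "0 -3.24 1.44 0 0 0 0" --pt "0 -3.24 1.44 0 0 0 0" --pt "0 -3.24 1.44 0 0 0 0" --pt "0 -3.24 1.44 0 0 0 0" --pt "0 -3.24 1.44 0 0 0 0" --pt "0 -3.24 1.44 0 0 0 0" --pt "0 0 0 0 0 0 0" --pt "0 0 0 0 0 0 0" --pt "0 0 0 0 0 0 0"

```text
time: 25.05
tool_pos: [0.5799, -0.0289, 0.1897]
ee_rot: [-3.141, -0.001, 1.492]
wrist_force: [-0.9, -0.8, 0.1]
width: 0.018
```

```bash
python3 - <<'E'
from h import *
from scipy.spatial.transform import Rotation as Ro
o=sensors.get_obs(); print(o["time"],o["tool_pos"],o["ee_rot"],o["width"],o["wrist_force"])
w=eyes.snapshot("wrist"); c=eyes.get_calibration("wrist")
Rt=Ro.from_euler("xyz",o["ee_rot"]).as_matrix()
tip=o["tool_pos"]+Rt@[0,0,.0597]; print("tip pred",tip,proj(c,tip))
k=hsv(w,(0,120,60),(4,255,255))|hsv(w,(172,120,60),(180,255,255))
for s,ct,m in blobs(k,15): print("red",s,ct.round(1),rect(c,m,.052))
for s,ct,m in blobs(hsv(w,(5,120,60),(18,255,255)),50): print("orange",s,ct.round(1))
print("hole px",proj(c,[.58,-.03,.052]))
cv2.imwrite("pics/w5.png",cv2.resize(w[90:290,150:350],(800,600) if 0 else (600,600),interpolation=cv2.INTER_CUBIC))
E
```

```text
25.05 [ 0.57989936 -0.02886975  0.18969715] [-3.14116673e+00 -7.51211922e-04  1.49171758e+00] 0.01803165423736433 [-0.88433115 -0.75825804  0.08409059]
tip pred [ 0.57987756 -0.02882303  0.12999717] [[250.43404626 193.00255068]]
red 889 [374.   18.8] [723.8 129.8  37.4  24.2  86. ]
red 127 [249.7 176.8] [579.6 -29.1  25.6  25.6 130.7]
red 130 [250.1 176.3] [579.7 -27.8  14.6  14.4  85.5]
orange 1424 [249.1 222.4]
hole px [[250.36254381 177.80130865]]
```

View pics/w5.png

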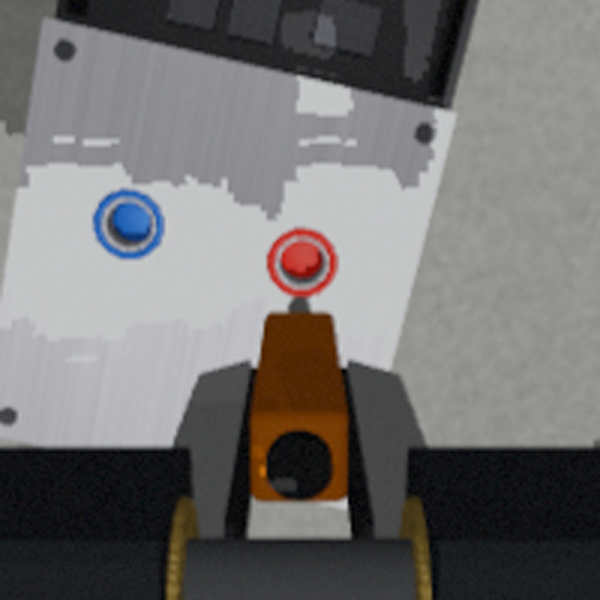

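The rod tip is at full-image pixel (249,191), in line with the red ring at (249.7,176.8) once parallax is allowed for. The predicted tip and ring centre agree within 1 mm. I'll insert it.

arm_command --pt "0 0 0 1.5 0 0 0" --pt "0 0 0 2 0 0 0" --pt "0 0 0 1.5 0 0 0" --pt "0 0 0 1 0 0 0" --pt "0 0 0 1 0 0 0" --pt "0 0 0 1 0 0 0" --pt "0 0 0 0.8 0 0 0" --pt "0 0 0 0.4 0 0 0" --pt "0 0 0 0 0 0 0" --pt "0 0 0 0 0 0 0"

```text
time: 26.1
tool_pos: [0.5807, -0.03, 0.0983]
ee_rot: [3.14, -0.0, 1.491]
wrist_force: [-0.2, 0.0, -0.5]
width: 0.0178
```

arm_command --pt "0 0 0 0.2 0 0 0" --pt "0 0 0 0.2 0 0 0" --pt "0 0 0 0.2 0 0 0" --pt "0 0 0 0 0 0 0" --pt "0 0 0 0 0 0 0"

```text
time: 26.6
tool_pos: [0.581, -0.03, 0.0926]
ee_rot: [3.139, 0.0, 1.491]
wrist_force: [0.2, 0.4, 3.8]
width: 0.018
```

arm_command --pt "0 0 0 0.2 0 0 0" --pt "0 0 0 0 0 0 0" --pt "0 0 0 0 0 0 0"

```text
time: 26.9
tool_pos: [0.5811, -0.03, 0.0924]
ee_rot: [3.138, 0.0, 1.491]
wrist_force: [-1.9, 0.3, 11.2]
width: 0.018
```

arm_command --pt "0 0 0 0.15 0 0 0" --pt "0 0 0 0 0 0 0" --pt "0 0 0 0 0 0 0"

```text
time: 27.2
tool_pos: [0.5812, -0.03, 0.0922]
ee_rot: [3.138, 0.0, 1.491]
wrist_force: [-4.0, -0.4, 15.5]
width: 0.0181
```

The stop came firm at TCP z 0.0925, about 3.5 mm before I expected the button to bottom. I'll check whether the stylus sits lower in the grip than assumed, or whether the tip is caught on something.

```bash
python3 - <<'E'
from h import *
from scipy.spatial.transform import Rotation as Ro
o=sensors.get_obs(); print(o["time"],o["tool_pos"],o["ee_rot"],o["wrist_force"],o["wrist_torque"])
w=eyes.snapshot("wrist"); c=eyes.get_calibration("wrist")
Rt=Ro.from_euler("xyz",o["ee_rot"]).as_matrix()
f=c["mtx"][0,0]
for d in (.0597,.0637):
    P=lambda z,x=0,y=0: proj(c,o["tool_pos"]+Rt@[x,y,z])[0].round(1)
    print(d,"tip",P(d),"bottom front edge",P(d-.040,.009),"top face front/back",P(d-.115,.009),P(d-.115,-.009),"width",np.ptp([P(d-.115,0,-.009)[0],P(d-.115,0,.009)[0]]))
k=hsv(w,(5,120,40),(18,255,255))
for s,ct,m in blobs(k,50):
    ys,xs=np.nonzero(m); print("orange rows",ys.min(),ys.max(),[(r,xs[ys==r].min(),xs[ys==r].max()) for r in range(ys.min(),ys.max()+1,5)])
t=eyes.snapshot("side"); p=proj(eyes.get_calibration("side"),[.58,-.03,.06])[0].astype(int); print(p)
a=cv2.resize(w[110:290,160:340],(400,400),interpolation=cv2.INTER_CUBIC)
b=cv2.resize(t[p[1]-45:p[1]+35,p[0]-40:p[0]+40],(400,400),interpolation=cv2.INTER_CUBIC)
cv2.imwrite("pics/w6.png",np.hstack([a,b]))
E
```

```text
27.2 [ 0.58116203 -0.03001055  0.09222663] [3.13771573e+00 3.08833115e-04 1.49088944e+00] [-3.97318112 -0.42736011 15.5039106 ] [0.01432961 1.00747571 0.01837557]
0.0597 tip [250.5 192.8] bottom front edge [250.7 194.2] top face front/back [251.3 229.4] [251.3 260.1] width 33.0
0.0637 tip [250.4 191.7] bottom front edge [250.6 193. ] top face front/back [251.3 226.8] [251.2 256.8] width 32.29999999999998
orange rows 194 256 [(194, np.int64(240), np.int64(258)), (199, np.int64(238), np.int64(261)), (204, np.int64(237), np.int64(262)), (209, np.int64(237), np.int64(261)), (214, np.int64(235), np.int64(263)), (219, np.int64(234), np.int64(264)), (224, np.int64(234), np.int64(265)), (229, np.int64(233), np.int64(266)), (234, np.int64(233), np.int64(265)), (239, np.int64(233), np.int64(265)), (244, np.int64(233), np.int64(265)), (249, np.int64(233), np.int64(265)), (254, np.int64(233), np.int64(265))]
[259 194]
```

View pics/w6.png

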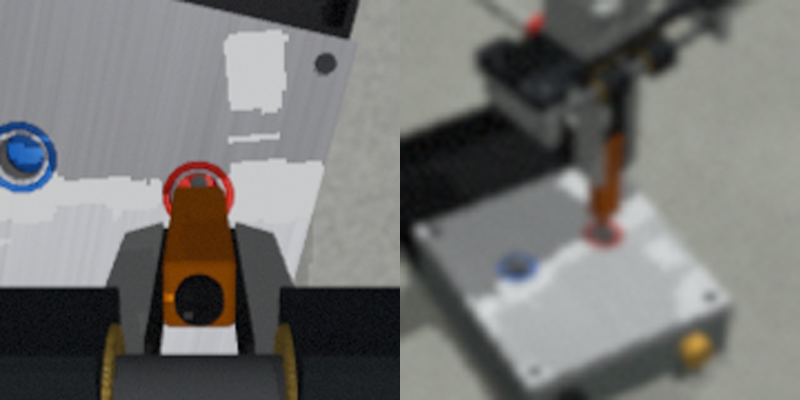

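The rod is inside the red ring with the button showing around it. The handle's image is ambiguous on the offset. A force-travel test settles it: a spring ramp of 1.5 to 5 N over 5 mm above the stop means the button is bottomed.

arm_command --pt "0 0 0 -0.3 0 0 0" --pt "0 0 0 -0.2 0 0 0" --pt "0 0 0 0 0 0 0" --pt "0 0 0 0 0 0 0" --pt "0 0 0 0 0 0 0"

```text
time: 27.8
tool_pos: [0.5809, -0.03, 0.0932]
ee_rot: [3.14, 0.0, 1.491]
wrist_force: [1.6, 0.1, 3.7]
width: 0.0179
```

arm_command --pt "0 0 0 -0.15 0 0 0" --pt "0 0 0 0 0 0 0" --pt "0 0 0 0 0 0 0" --pt "0 0 0 0 0 0 0"

```text
time: 28.2
tool_pos: [0.5803, -0.0299, 0.0945]
ee_rot: [-3.142, -0.0, 1.491]
wrist_force: [2.3, -1.7, 3.7]
width: 0.0176
```

arm_command --pt "0 0 0 -0.15 0 0 0" --pt "0 0 0 0 0 0 0" --pt "0 0 0 0 0 0 0" --pt "0 0 0 0 0 0 0"

```text
time: 28.6
tool_pos: [0.5798, -0.0298, 0.0958]
ee_rot: [-3.141, -0.0, 1.491]
wrist_force: [0.8, -0.5, 2.4]
width: 0.018
```

arm_command --pt "0 0 0 -0.15 0 0 0" --pt "0 0 0 0 0 0 0" --pt "0 0 0 0 0 0 0" --pt "0 0 0 0 0 0 0"

```text
time: 29.0
tool_pos: [0.5798, -0.0297, 0.0973]
ee_rot: [-3.14, -0.0, 1.491]
wrist_force: [-0.1, -0.3, 1.7]
width: 0.0176
```

That is a clear spring ramp: 1.7 N at 0.0973, 2.4 N at 0.0958 and 3.7 N at 0.0932, then the hard stop at 0.0925, five millimetres in all. The stop was the button's bottom. I'll press down again and hold.

arm_command --pt "0 0 0 0.2 0 0 0" --pt "0 0 0 0.2 0 0 0" --pt "0 0 0 0.2 0 0 0" --pt "0 0 0 0.2 0 0 0" --pt "0 0 0 0.1 0 0 0" --pt "0 0 0 0 0 0 0" --pt "0 0 0 0 0 0 0" --pt "0 0 0 0 0 0 0" --pt "0 0 0 0 0 0 0" --pt "0 0 0 0 0 0 0"

```text
time: 30.0
tool_pos: [0.5801, -0.0298, 0.0923]
ee_rot: [3.14, 0.0, 1.491]
wrist_force: [-4.0, 0.2, 14.9]
width: 0.0177
```

```bash
python3 - <<'E'
from h import *
t=eyes.snapshot("top"); c=eyes.get_calibration("top"); t0=cv2.imread("pics/top0.png")
for s,ct,m in blobs(hsv(t,(22,120,90),(35,255,255)),200): print("yellow",ct.round(1),rect(c,m,.022))
d=(cv2.absdiff(t,t0).max(2)>60).astype(np.uint8)*255
for s,ct,m in blobs(cv2.morphologyEx(d,cv2.MORPH_OPEN,np.ones((3,3))),15): print("changed",s,ct.round(0))
o=sensors.get_obs(); print(o["time"],o["tool_pos"],o["wrist_force"],o["width"])
E
```

```text
yellow [423.   93.5] [ 946.6 -558.7  132.3  101.3   90.5]
yellow [357.6 244.2] [ 434.2 -311.2  127.2   37.7  162.8]
changed 2927 [273. 188.]
changed 18 [304. 155.]
changed 42 [282. 224.]
changed 38 [361. 229.]
changed 18 [346. 234.]
changed 6814 [251. 307.]
changed 23 [356. 238.]
changed 15 [364. 238.]
changed 68 [354. 259.]
changed 4145 [ 33. 352.]
changed 65 [ 90. 331.]
changed 27 [255. 350.]
changed 137 [124. 364.]
changed 15 [267. 365.]
30.05 [ 0.58006143 -0.0297866   0.09228982] [-5.45301931  0.72166477 14.65761885] 0.01775731132547343
```

Only the arm, its shadow, the chips and the scraper changed; the button is held down at a steady 15 N. Handing in.

```bash
python3 -c "
from bench import job
print(job.close_job())"
```

```text
the job is handed in; nothing more can be done
None
```

The job is done and handed in at about 30 s of the 72 s allowed; no verdict was reported.

- **Chips:** I wiped all three off the panel into the catch tray with the scraper. After the wipe, the top view showed three chips in the tray and the panel bare. The fingertips stayed about 32 mm above the panel, so the gripper should not have touched a chip.
- **Scraper:** I stood it on the bench at about (0.435, -0.31) and let go. Its outline in the last top view fits it standing upright. It is turned about 36° from how it started.
- **Red button:** I took the stylus from its stand, put it through the red-ringed aperture and am holding the button down at about 15 N.
- **Other things:** comparing the last top view with the first showed no change at the other bench items. One 18-pixel change near (304,155), at the reel's edge, I took for shadow and did not look at more closely. I did not touch the blue button.

**One disagreement:** the button stopped about 3.5 mm higher than I had worked out from the grasp height. I backed off and measured force against travel. The spring rose from about 1.7 to 4 N over roughly 5 mm and then met a hard stop, so I read it as fully down. I did not find the cause of the height difference.

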